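# Hang the second fan grille on the drying hook

### The arm

A 7-joint arm with a two-finger parallel gripper is mounted at the origin on a cart in front of the work surface, level with it; the furniture and walls round the work are solid. World frame = base frame: x ahead of the robot, y to its left, z up, the work surface at z = 0. Lengths are in mm, angles in rad, forces in N, time in s.
With the tool pointing down it reaches from about 400 to 900 mm from the base axis. Payload 5.5 kg.
Tool frame: the origin (TCP) lies between the finger pads; the fingertips stand 17 mm ahead of it and the grasp point (between the pads) lies 2 mm behind it (manip.nose_length is the distance from the TCP to the fingertips, in mm); z points along the fingers, y is the line along which they close (so a half turn about z gives the same grasp; the last joint's range is limited). The gripper opens to 92 mm and grips with 3 to 60 N. Pads are 19 mm wide; open, the fingers measure 130 mm over their backs; the gripper's body (75 mm by 190 mm) begins 47 mm behind the grasp point.
Start: joints at [-0.858, 0.501, -0.427, 1.55, 0.221, 1.138, -0.21], TCP at [282.575, 585.364, 243.729] pointing down, gripper open.
Joint ranges: [-2.88, 2.88], [-0.31, 2.03], [-1.54, 1.56], [0.2, 2.42], [-1.41, 4.55], [0.19, 2.02], [-2.57, 2.57]. Speed limits (rad/s): [2.57, 2.57, 3.14, 3.14, 3.14, 3.14, 3.14].

### API

Orientations are given as a 3x3 rotation matrix whose columns are the frame's x, y, z axes.
In Python, from workcell import observe, cams, workorder, manip gives the robot as it stands.
- The arm moves only by the tool arm_command, never from a script. Its arguments are lists of equal length, an entry for each row: "translation": the shift along the tool's x, y, z normalised to -1 to 1, where 1 is 100 mm, a list of three; "dr": the turn, a rotation vector about the tool's x, y, z normalised to -1 to 1, where 1 is 45 degrees, a list of three. In form: {"translation": [[tx, ty, tz], ...], "dr": [[wx, wy, wz], ...]}. A call has exactly 10 rows; each row is the pose to reach, as a shift and turn from the pose commanded when the call began, along the tool's axes at that moment; what a row does not reach only later rows make up. A row lasts 1/8 s, in which the tool goes at most 62.5 mm and 10.7 degrees, less where a joint would pass 70% of its speed; a pose out of reach is approached as far as the arm can. A call with a number of a shift or a turn outside -1 to 1 is refused whole. A call with a gripper value outside its range is refused whole. "hand" is the closure in counts, from 0 (fully open) to 255 (shut), set as the call begins (left out, the last holds). The fingers move at their own pace and stop on an object; "force" is the grip in N (left out, the last holds). Time passes only in rows, so rows that repeat a pose let the fingers close, or fill a call up. It gives the time, the measured TCP pose, the force, the opening and the grip force at its end, in the units of the state.
- observe(): the state, without advancing time (a new reading comes with each control period).
- cams.capture(name): name is "side" or "top" or "wrist"; returns a dict with "pixels" (400x640x3 uint8, red, green, blue), "mtx" (3x3 intrinsics, pixels), "world_from_camera" (4x4, takes a point from camera to world coordinates). Camera axes: x right, y down, z forward; pixel columns grow to the right and rows downward; lengths in mm; the calibration is good to about 2 mm. A picture is of the moment at which its call begins. There is no depth.
- workorder.finish_job(): hands the job in; it is judged then, once.
The state is a dict: "time": time; "joint_positions": joint angles; "joint_velocities": joint speeds; "joint_efforts": joint torques, N m; "eef_pos": TCP position; "ee_rot": TCP orientation; "ft_force": force on the tool from outside, world axes, zero at the start; "torque": the same for the moment, N m; "opening": opening from 0.0 (shut) to 1.0 (fully open); "finger_force": force on a finger pad.
Only numpy, scipy, OpenCV 4.12 (cv2) and the standard library are available. Lean on these libraries where they do the work, as an engineer would, in place of code of your own. Each camera call takes 0.05 s, during which the arm holds its last target. There are 200 camera calls.

### The job

Hang the blue grille of the fan box on the drying hook, together with the yellow grille that already hangs there. First push the yellow grille back along the hook's arm until it stops at the post, without knocking it off. Then press in the orange spring catch of the blue grille, lift the grille straight up out of the fan box, hang it by its window on the same arm and slide it back past the red band, so that both hang freely behind the band; leave the things round about where they stand.

Things in the scene. Friction and masses are not known exactly. Their poses are not given: they have to be found in the camera images.
- fan_box: White box of a small bench fan, fixed, 117 deep x 118 wide x 149 mm high. Origin: centre of its underside on the table; +x points to its back. In its open front (-x side), 50 mm in front of the origin, the blue grille stands upright in two side channels (86 mm high, 1.5 mm play); it can leave only straight up, by at least 85 mm.
- roof_edge (a point): Middle of the front edge of the fan box's roof, at its top: 148.5 mm above the table, 16 mm behind the grille's middle plane. The roof is 5 mm thick; the barb of the blue grille's catch hooks 5 mm under this edge.
- blue_grille: Blue fan grille, about 0.14 kg, 100 wide (y) x 6 thick (x) x 180 mm high. Origin: middle of its lower edge, 6 mm above the table at the start; z up, +x through its thickness to the catch side (the fan box's +x at the start). From z = 84 mm it narrows to a 60 mm neck with the hanging window; a solid tongue 36 mm wide (y) above it ends at z = 180 mm. Hang it with the catch towards the post.
- blue_grip (a point): Point in the blue grille's tongue, 168 mm above its lower edge. Behind it (+x) is the orange catch, a pad 26 mm wide, z = 130 to 180 mm, outer face 14 mm behind the plate's middle (tongue and pad 17 mm thick together, 10 mm pressed). Its barb at z = 130 to 136 mm reaches to x = 21 mm. Pinching both along x from above, tips over the roof, frees it.
- catch (a joint): Travel of the blue grille's orange catch: 0 sprung out (hooked), 0.007 m fully pressed in; free of the roof from about 0.005. Spring force 2 N at rest to 7 N fully in.
- blue_window (a point): Peak of the blue grille's hanging window, 126 mm above its lower edge. The window is 36 mm wide (y); lower edge 84 mm above the grille's lower edge, upright sides to 108 mm, then a gable at 45 degrees up to this peak. When the grille hangs, the peak is 173.5 mm above the table and over the arm's axis.
- yellow_grille: Yellow grille of the same shape and size (its catch does not move), hanging on the arm by its window, lower edge 47.5 mm above the table, tongue's top 227 mm. Origin: middle of its lower edge; +x points along the arm to the post. Push its tongue low, 15 to 20 mm above the arm: it slides; pushed higher it tips and binds.
- yellow_window (a point): Peak of the yellow grille's hanging window, 126 mm above its lower edge.
- hook_stand: Dark steel stand, fixed, base 165 x 120 x 12 mm. Origin: centre of its underside; +x points along the arm to the post. The round arm, 12 mm thick, runs at y = 0, axis 165 mm above the table, from the post's front face at x = 58 mm to x = -85 mm. A grille pushed fully back stops with its middle at about x = 37 mm. The post's top is 179 mm above the table.
- hook_tip (a point): Centre of the round end (6 mm radius) of the arm's upturned tip, at x = -93 mm of the stand, 173 mm above the table; the tip's top is 179 mm above the table.
- red_band (a point): Middle of the red band painted round the arm, 8 mm wide, at x = -25 mm of the stand, on the arm's axis.
- glue_bottle: White bottle, 43 mm wide, 131 mm tall; bystander. Origin: centre of underside.
- jar: Clear jar with a ribbed lid, 51 mm wide, 65 mm tall; bystander. Origin: centre of underside.
- wash_bottle: Clear bottle with a white cap, 77 mm wide, 186 mm tall; bystander. Origin: centre of underside.
- dye_drop: Green bottle with a pointed cap, 24 mm wide, 57 mm tall; bystander. Origin: centre of underside.
There are look-alikes about, which are no part of the job. What is shaped like the blue_grille but purple is not meant.

How it is judged:
By the outcome, as a careful person would: the job done as asked, in the order asked, and still so for the second after the job is handed in, with the robot touching nothing.
It also fails if it takes over 64 s, if anything falls off the work surface, if the arm or the gripper's body presses on something with over 40 N, if the wrist force passes 120 N, or if a joint passes its speed limit or range.

## Working session

There is one attempt and no reset: what is moved stays moved. The work goes in short steps, Python scripts to look and compute and a tool call to move; the robot and the scene stay as the last step left them, time stands still between calls to the robot, and variables do not carry over. Pictures are saved under pics/ and viewed, at most 10 in all, crops included, and the job is handed in when it is done.

Besides the shell and the picture viewer there is one more tool, called after "Call:" by a JSON object that holds its "fn" and its "kwargs". arm_command: Moves the arm, as the interface text tells. Scaled input: -1 to 1 covers 100 mm each way for a shift and 45 degrees each way for a turn. Its arguments: {"type":"object","properties":{"translation":{"type":"array"},"dr":{"type":"array"},"hand":{"type":"number"},"force":{"type":"number"}},"required":["translation","dr"]}

```bash
ls; mkdir -p pics; python3 - <<'E'
from workcell import observe, cams, workorder, manip
import cv2,numpy as np
s=observe();print(s['time'],s['eef_pos'],s['ee_rot'],s['opening'])
for n in ['side','top','wrist']:
    c=cams.capture(n);cv2.imwrite(f'pics/{n}0.png',c['pixels'][:,:,::-1])
    print(n,np.round(c['mtx'],1).tolist(),np.round(c['world_from_camera'],3).tolist())
a=[cv2.imread(f'pics/{n}0.png') for n in ['side','top']]
E
```

```text
pics
0.0 [282.35112651 584.72811499 242.6705413 ] [[-9.00569111e-01  4.34711937e-01 -8.98991118e-04]
 [ 4.34712863e-01  9.00567457e-01 -1.72717029e-03]
 [ 5.87806024e-05 -1.94623921e-03 -9.99998104e-01]] 0.9963822169706443
side [[427.6, 0.0, 315.2], [0.0, 427.6, 198.7], [0.0, 0.0, 1.0]] [[0.851, -0.276, 0.448, 55.2], [-0.525, -0.415, 0.743, -810.381], [-0.019, -0.867, -0.498, 616.541], [0.0, 0.0, 0.0, 1.0]]
top [[517.4, 0.0, 306.2], [0.0, 517.4, 199.6], [0.0, 0.0, 1.0]] [[-0.019, -0.983, 0.184, 239.071], [-0.999, 0.013, -0.033, -48.361], [0.03, -0.184, -0.982, 1308.225], [0.0, 0.0, 0.0, 1.0]]
wrist [[303.7, 0.0, 318.6], [0.0, 303.7, 199.5], [0.0, 0.0, 1.0]] [[0.434, 0.863, 0.259, 212.375], [0.901, -0.415, -0.128, 619.952], [-0.002, 0.289, -0.957, 384.045], [0.0, 0.0, 0.0, 1.0]]
```

View pics/side0.png

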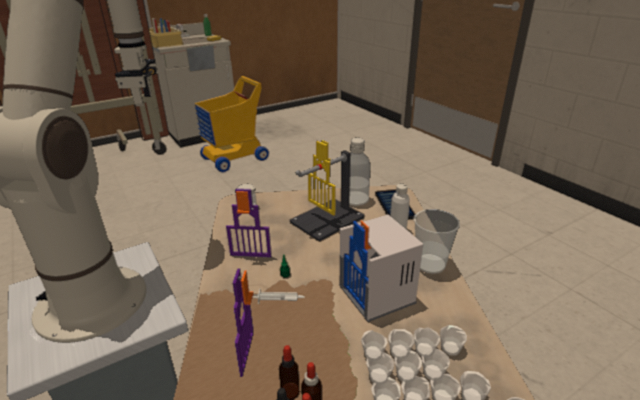

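View pics/top0.png

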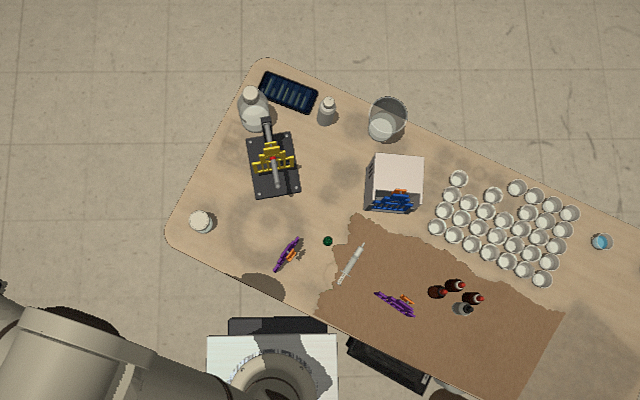

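The side view shows the yellow grille on the arm at about (320,165), with the arm tip near (298,174), and the blue grille in the fan box at about (357,265). In the top view the hook stand is at about (272,165), with the arm tip near (277,187), and the fan box roof is at about (396,178). I'll zoom in next.

```bash
python3 - <<'E'
import cv2,numpy as np
s=cv2.imread('pics/side0.png');t=cv2.imread('pics/top0.png')
def crop(im,x,y,w=80,h=60):
    c=cv2.resize(im[y:y+h,x:x+w],(400,300),interpolation=cv2.INTER_CUBIC)
    cv2.putText(c,f'{x},{y} x{400/w:.0f}',(3,12),0,.4,(0,0,255),1);return c
m=np.vstack([np.hstack([crop(s,290,137,100,75),crop(s,330,212,80,60)]),np.hstack([crop(t,235,115,100,75),crop(t,355,150,80,60)])])
cv2.imwrite('pics/m0.png',m)
E
```

```text
(no output)
```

View pics/m0.png

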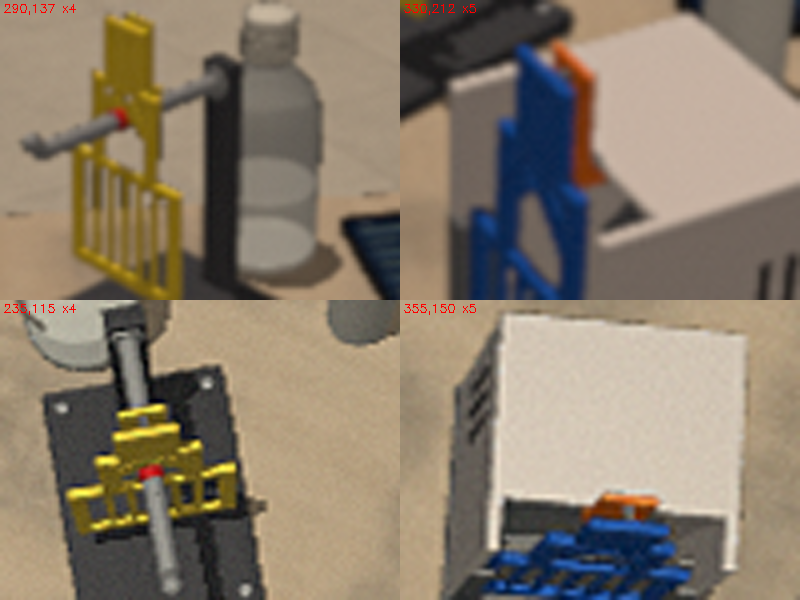

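The montage shows the arm tip at side (298.8,172.8) and top (277.5,186.3). The band is at side (320.2,166.2) and top (272.8,158). Roof corners in the top view are (376,153), (424,157.6), (375.6,189.4) and (420.4,193.4). The blue tongue is in front of the roof, with its orange catch behind it.

```bash
cat > h.py <<'E'
import numpy as np,cv2
C={'side':([[427.6,0,315.2],[0,427.6,198.7],[0,0,1]],[[0.851,-0.276,0.448,55.2],[-0.525,-0.415,0.743,-810.381],[-0.019,-0.867,-0.498,616.541]]),
'top':([[517.4,0,306.2],[0,517.4,199.6],[0,0,1]],[[-0.019,-0.983,0.184,239.071],[-0.999,0.013,-0.033,-48.361],[0.03,-0.184,-0.982,1308.225]])}
def ray(n,uv,K=None,T=None):
    if K is None:K,T=C[n]
    K=np.array(K);T=np.array(T);d=T[:3,:3]@np.linalg.solve(K,[uv[0],uv[1],1]);return T[:3,3],d/np.linalg.norm(d)
def atz(n,uv,z,**k):
    o,d=ray(n,uv,**k);return o+d*(z-o[2])/d[2]
def tri(a,b):
    (o,d),(p,e)=ray('side',a),ray('top',b)
    t=np.linalg.lstsq(np.c_[d,-e],p-o,rcond=None)[0];x,y=o+d*t[0],p+e*t[1]
    return (x+y)/2,np.linalg.norm(x-y)
E
python3 - <<'E'
from workcell import cams
import json
# precise calibration
from h import *
np.set_printoptions(precision=1,suppress=True)
for n in ['side','top']:
    c=cams.capture(n);C[n]=(c['mtx'],c['world_from_camera'])
json.dump({n:[C[n][0].tolist(),C[n][1].tolist()] for n in C},open('cal.json','w'))
print('tip tri',tri((298.8,172.8),(277.5,186.3)),'band',tri((320.2,166.2),(272.8,158)))
print('tip',atz('top',(277.5,186.3),176),'band',atz('top',(272.8,158),171),'post',atz('top',(266.3,120),179))
for nm,uv,z in [('bl',(376,153),148.5),('br',(424,157.6),148.5),('fl',(375.6,189.4),148.5),('fr',(420.4,193.4),148.5),('blueTL',(393,195),186),('blueTR',(408.6,195),186),('catL',(394.6,189.6),186),('catR',(406.6,190.2),186),('yTL',(263,150),227),('yTR',(280,147),227),('ycL',(264.5,143),227),('ycR',(276,141.3),227)]:print(nm,atz('top',uv,z))
# mask-based side tops
E
echo "
import json
C.update({n:v for n,v in json.load(open('cal.json')).items()})">>h.py
```

```text
tip tri (array([484.2, -23.8, 172.6]), np.float64(3.6801471509332093)) band (array([550.5, -13.3, 167.9]), np.float64(2.4167325218558005))
tip [481.8 -23.1 176. ] band [548.5 -12.9 171. ] post [636.1   1.  179. ]
bl [ 564.2 -252.4  148.5]
br [ 552.  -364.5  148.5]
fl [ 477.7 -247.7  148.5]
fr [ 467.  -350.9  148.5]
blueTL [ 456.8 -279.6  186. ]
blueTR [ 456.3 -314.5  186. ]
catL [ 469.  -283.8  186. ]
catR [ 467.3 -310.6  186. ]
yTL [551.4   6.3 227. ]
yTR [557.7 -30.4 227. ]
ycL [567.1   3.1 227. ]
ycR [570.6 -21.8 227. ]
```

Call:
{"fn": "arm_command", "kwargs": {"translation": [[-0.1, -0.1, -0.08], [-0.2, -0.2, -0.16], [-0.3, -0.3, -0.24], [-0.4, -0.4, -0.32], [-0.5, -0.5, -0.4], [-0.6, -0.6, -0.4], [-0.7, -0.7, -0.4], [-0.8, -0.8, -0.4], [-0.9, -0.9, -0.4], [-1, -1, -0.4]], "dr": [[0, 0, 0], [0, 0, 0], [0, 0, 0], [0, 0, 0], [0, 0, 0], [0, 0, 0], [0, 0, 0], [0, 0, 0], [0, 0, 0], [0, 0, 0]], "hand": 255, "force": 10}}

```text
time: 1.5
eef_pos: [329.4, 450.9, 283.5]
ee_rot: [[-0.901, 0.435, -0.0], [0.435, 0.901, -0.0], [0.0, -0.0, -1.0]]
ft_force: [0.0, 0.1, 0.0]
opening: 0.008
finger_force: 0.0
```

Call:
{"fn": "arm_command", "kwargs": {"translation": [[-0.1, -0.1, 0], [-0.2, -0.2, 0], [-0.3, -0.3, 0], [-0.4, -0.4, 0], [-0.5, -0.5, 0], [-0.6, -0.6, 0], [-0.7, -0.7, 0], [-0.8, -0.8, 0], [-0.9, -0.9, 0], [-1, -1, 0]], "dr": [[0, 0, 0], [0, 0, 0], [0, 0, 0], [0, 0, 0], [0, 0, 0], [0, 0, 0], [0, 0, 0], [0, 0, 0], [0, 0, 0], [0, 0, 0]]}}

```text
time: 2.75
eef_pos: [376.1, 317.4, 283.8]
ee_rot: [[-0.901, 0.435, 0.0], [0.435, 0.901, 0.0], [-0.0, 0.0, -1.0]]
ft_force: [0.2, -0.3, -0.0]
opening: 0.005
finger_force: 0.0
```

Call:
{"fn": "arm_command", "kwargs": {"translation": [[-0.1, -0.1, 0], [-0.2, -0.2, 0], [-0.3, -0.3, 0], [-0.4, -0.4, 0], [-0.5, -0.5, 0], [-0.6, -0.6, 0], [-0.7, -0.7, 0], [-0.8, -0.8, 0], [-0.9, -0.9, 0], [-1, -1, 0]], "dr": [[0, 0, 0], [0, 0, 0], [0, 0, 0], [0, 0, 0], [0, 0, 0], [0, 0, 0], [0, 0, 0], [0, 0, 0], [0, 0, 0], [0, 0, 0]]}}

```text
time: 4.0
eef_pos: [422.6, 183.9, 283.7]
ee_rot: [[-0.901, 0.435, -0.0], [0.435, 0.901, 0.0], [0.0, 0.0, -1.0]]
ft_force: [-0.8, 0.0, -0.3]
opening: 0.008
finger_force: 0.0
```

Call:
{"fn": "arm_command", "kwargs": {"translation": [[-0.1, -0.1, 0], [-0.2, -0.2, 0], [-0.3, -0.3, 0], [-0.4, -0.4, 0], [-0.5, -0.5, 0], [-0.6, -0.6, 0], [-0.7, -0.7, 0], [-0.8, -0.74, 0], [-0.82, -0.74, 0], [-0.82, -0.74, 0]], "dr": [[0, 0, 0.1], [0, 0, 0.2], [0, 0, 0.3], [0, 0, 0.4], [0, 0, 0.5], [0, 0, 0.6], [0, 0, 0.7], [0, 0, 0.8], [0, 0, 0.9], [0, 0, 0.9]]}}

```text
time: 5.25
eef_pos: [464.1, 82.0, 283.6]
ee_rot: [[-0.403, 0.915, -0.0], [0.915, 0.403, 0.0], [0.0, -0.0, -1.0]]
ft_force: [0.3, 0.1, 0.8]
opening: 0.008
finger_force: 0.0
```

Call:
{"fn": "arm_command", "kwargs": {"translation": [[-0.12, 0, 0], [-0.24, 0, 0], [-0.36, 0, 0], [-0.48, 0, 0], [-0.6, -0.1, 0], [-0.72, -0.1, 0], [-0.84, -0.1, 0], [-1, -0.1, 0], [-1, -0.1, 0], [-1, -0.1, 0]], "dr": [[0, 0, 0.06], [0, 0, 0.12], [0, 0, 0.18], [0, 0, 0.24], [0, 0, 0.333], [0, 0, 0.333], [0, 0, 0.333], [0, 0, 0.333], [0, 0, 0.333], [0, 0, 0.333]]}}

```text
time: 6.5
eef_pos: [495.0, -12.8, 283.5]
ee_rot: [[-0.152, 0.988, -0.0], [0.988, 0.152, 0.0], [0.0, -0.0, -1.0]]
ft_force: [-0.5, -0.1, 0.7]
opening: 0.007
finger_force: 0.0
```

```bash
python3 - <<'E'
from workcell import cams
import cv2,json
c=cams.capture('wrist');cv2.imwrite('pics/w1.png',c['pixels'][:,:,::-1])
json.dump([c['mtx'].tolist(),c['world_from_camera'].tolist()],open('w1.json','w'))
E
```

```text
(no output)
```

View pics/w1.png

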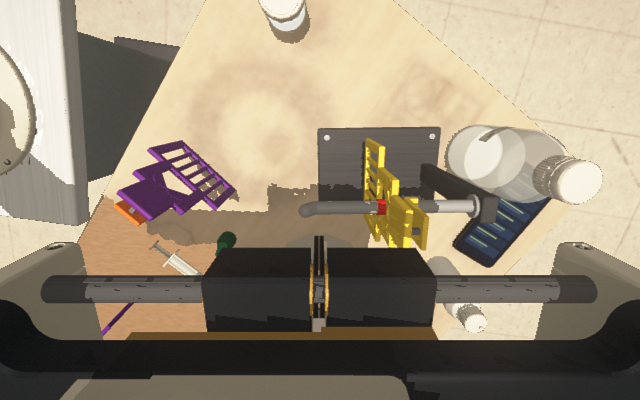

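The wrist view shows the arm tip at (307,210), the band at (381,207), and the yellow tongue just behind the band. The finger blocks look wide along the closing axis, so I'll push with the pads' narrow side instead. First I'll measure the points from this view.

```bash
python3 - <<'E'
from h import *
import json
from workcell import observe
K,T=json.load(open('w1.json'))
np.set_printoptions(precision=1,suppress=True)
f=lambda uv,z:atz('',uv,z,K=K,T=T)
tip=f((307,210),174);band=f((381,207),170);end=f((472,206),167)
print(tip,band,end,np.linalg.norm((band-tip)[:2]),np.degrees(np.arctan2(*(band-tip)[1::-1])),np.degrees(np.arctan2(*(end-tip)[1::-1])))
im=cv2.imread('pics/w1.png');h=cv2.cvtColor(im,cv2.COLOR_BGR2HSV)
m=cv2.inRange(h,(20,120,90),(35,255,255));m[:,:350]=0;m[:,440:]=0;m[252:]=0
for r in range(212,252,5):
    x=np.where(m[r])[0];print(r,x.min(),x.max(),f((x.min(),r),227),f((x.max(),r),227)) if len(x) else 0
print(observe()['joint_positions'])
r=cv2.inRange(h,(0,150,90),(8,255,255));r[:,:360]=0;r[:,400:]=0;ys,xs=np.where(r);print('red',xs.mean(),ys.mean(),len(xs))
E
```

```text
[486.3 -20.5 174. ] [550.6  -9.1 170. ] [631.4   3.4 167. ] 65.22763414742526 10.056858275787578 9.335995531568324
212 386 424 [539.7   4.6 227. ] [565.6   8.6 227. ]
217 364 428 [525.5  -1.3 227. ] [569.3   5.4 227. ]
222 366 428 [527.6  -4.8 227. ] [570.2   1.8 227. ]
227 368 427 [529.7  -8.2 227. ] [570.5  -1.9 227. ]
232 371 427 [532.5 -11.6 227. ] [571.4  -5.6 227. ]
237 374 426 [535.4 -15.  227. ] [571.7  -9.4 227. ]
242 386 426 [544.6 -17.5 227. ] [572.7 -13.1 227. ]
247 389 425 [547.6 -21.  227. ] [573. -17. 227.]
[-0.   0.2  0.   1.9 -0.   1.1  0.1]
red 381.34645669291336 206.55905511811022 127
```

Call:
{"fn": "arm_command", "kwargs": {"translation": [[0, 0.03, 0], [-0.01, 0.06, 0], [-0.02, 0.09, 0], [-0.03, 0.12, 0], [-0.04, 0.15, 0], [-0.05, 0.18, 0], [-0.07, 0.22, 0], [-0.07, 0.22, 0], [-0.07, 0.22, 0], [-0.07, 0.22, 0]], "dr": [[0, 0, -0.12], [0, 0, -0.24], [0, 0, -0.36], [0, 0, -0.48], [0, 0, -0.6], [0, 0, -0.72], [0, 0, -0.84], [0, 0, -1], [0, 0, -1], [0, 0, -1]], "hand": 190}}

```text
time: 7.8
eef_pos: [517.8, -16.3, 283.7]
ee_rot: [[-0.805, 0.593, -0.0], [0.593, 0.805, 0.0], [0.0, 0.0, -1.0]]
ft_force: [-0.2, 0.3, 0.1]
opening: 0.255
finger_force: 0.0
```

Call:
{"fn": "arm_command", "kwargs": {"translation": [[0, 0, 0.05], [0, 0, 0.1], [0, 0, 0.15], [0, 0, 0.2], [0, 0, 0.25], [0, 0, 0.3], [0, 0, 0.35], [0, 0, 0.4], [0, 0, 0.4], [0, 0, 0.4]], "dr": [[0, 0, -0.12], [0, 0, -0.24], [0, 0, -0.36], [0, 0, -0.48], [0, 0, -0.6], [0, 0, -0.72], [0, 0, -0.84], [0, 0, -1], [0, 0, -1], [0, 0, -1]]}}

```text
time: 9.05
eef_pos: [517.9, -16.6, 243.9]
ee_rot: [[-0.989, -0.149, 0.0], [-0.149, 0.989, 0.0], [-0.0, 0.0, -1.0]]
ft_force: [0.4, -0.5, -0.7]
opening: 0.255
finger_force: 0.0
```

Call:
{"fn": "arm_command", "kwargs": {"translation": [[0, 0, 0.06], [0, 0, 0.12], [0, 0, 0.18], [0, 0, 0.24], [0, 0, 0.3], [0, 0, 0.36], [0, 0, 0.4], [0, 0, 0.435], [0, 0, 0.435], [0, 0, 0.435]], "dr": [[0, -0.05, -0.015], [0, -0.1, -0.015], [0, -0.15, -0.015], [0, -0.18, -0.015], [0, -0.18, -0.015], [0, -0.18, -0.015], [0, -0.18, -0.015], [0, -0.18, -0.015], [0, -0.18, -0.015], [0, -0.18, -0.015]]}}

```text
time: 10.3
eef_pos: [518.0, -16.7, 200.3]
ee_rot: [[-0.977, -0.164, 0.139], [-0.162, 0.987, 0.022], [-0.141, -0.001, -0.99]]
ft_force: [-0.1, -0.0, -0.2]
opening: 0.254
finger_force: 0.0
```

```bash
python3 - <<'E'
from workcell import cams
import cv2,json,numpy as np
c=cams.capture('wrist');cv2.imwrite('pics/w2.png',c['pixels'][:,:,::-1])
s=cams.capture('side')['pixels'][130:205,280:380,::-1]
cv2.imwrite('pics/m2.png',np.vstack([cv2.resize(c['pixels'][:,:,::-1],(480,300)),cv2.resize(s,(480,300),interpolation=2)]))
E
```

```text
(no output)
```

View pics/m2.png

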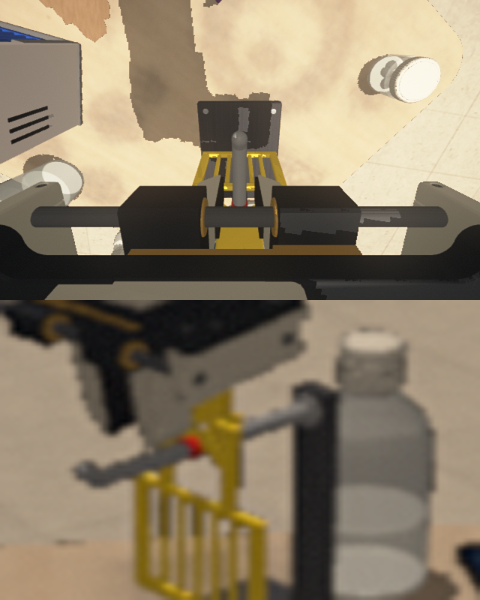

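The fingertips are centred over the arm, about 25 mm in front of the yellow tongue and just above the arm. Time to push.

Call:
{"fn": "arm_command", "kwargs": {"translation": [[-0.06, 0, 0.008], [-0.12, 0, 0.017], [-0.18, 0, 0.025], [-0.23, 0, 0.033], [-0.28, 0, 0.04], [-0.33, 0, 0.047], [-0.38, 0, 0.054], [-0.43, 0, 0.061], [-0.48, 0, 0.068], [-0.53, 0, 0.075]], "dr": [[0, 0, 0], [0, 0, 0], [0, 0, 0], [0, 0, 0], [0, 0, 0], [0, 0, 0], [0, 0, 0], [0, 0, 0], [0, 0, 0], [0, 0, 0]]}}

```text
time: 11.65
eef_pos: [571.0, -7.8, 200.2]
ee_rot: [[-0.977, -0.164, 0.139], [-0.162, 0.987, 0.022], [-0.141, -0.001, -0.99]]
ft_force: [-1.2, 0.0, 1.5]
opening: 0.257
finger_force: 1.0
```

Call:
{"fn": "arm_command", "kwargs": {"translation": [[-0.03, 0, 0.004], [-0.06, 0, 0.008], [-0.09, 0, 0.013], [-0.12, 0, 0.017], [-0.14, 0, 0.02], [-0.16, 0, 0.023], [-0.18, 0, 0.025], [-0.2, 0, 0.028], [-0.2, 0, 0.028], [-0.2, 0, 0.028]], "dr": [[0, 0, 0], [0, 0, 0], [0, 0, 0], [0, 0, 0], [0, 0, 0], [0, 0, 0], [0, 0, 0], [0, 0, 0], [0, 0, 0], [0, 0, 0]]}}

```text
time: 12.9
eef_pos: [590.8, -4.5, 200.3]
ee_rot: [[-0.977, -0.164, 0.139], [-0.162, 0.987, 0.022], [-0.141, -0.001, -0.99]]
ft_force: [-0.7, 0.7, -0.4]
opening: 0.255
finger_force: 0.4
```

```bash
python3 - <<'E'
from workcell import cams,observe
import cv2,json,numpy as np
o=observe();print(o['eef_pos'],o['ft_force'],o['torque'])
c=cams.capture('top')
s=cams.capture('side')['pixels'][130:205,280:380,::-1]
cv2.imwrite('pics/m3.png',np.vstack([cv2.resize(c['pixels'][100:200,210:370,::-1],(480,300),interpolation=2),cv2.resize(s,(480,300),interpolation=2)]))
E
```

```text
[590.75732843  -4.549423   200.32764163] [-0.69008894  0.67754484 -0.44945389] [0.03649704 0.27540241 0.01227765]
```

View pics/m3.png

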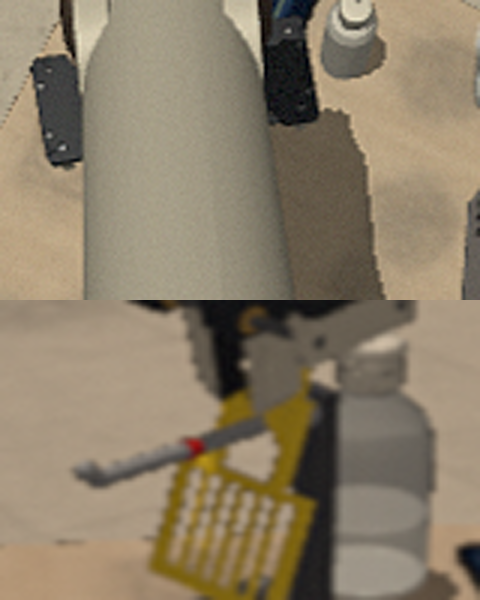

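The yellow grille has slid back along the arm and leans a little under the push, with its catch close to the post. I'll push on gently and watch the force.

Call:
{"fn": "arm_command", "kwargs": {"translation": [[-0.01, 0, 0.001], [-0.02, 0, 0.003], [-0.03, 0, 0.004], [-0.04, 0, 0.006], [-0.05, 0, 0.007], [-0.05, 0, 0.007], [-0.05, 0, 0.007], [-0.05, 0, 0.007], [-0.05, 0, 0.007], [-0.05, 0, 0.007]], "dr": [[0, 0, 0], [0, 0, 0], [0, 0, 0], [0, 0, 0], [0, 0, 0], [0, 0, 0], [0, 0, 0], [0, 0, 0], [0, 0, 0], [0, 0, 0]]}}

```text
time: 14.25
eef_pos: [595.6, -3.8, 200.3]
ee_rot: [[-0.977, -0.164, 0.139], [-0.162, 0.987, 0.022], [-0.141, -0.001, -0.99]]
ft_force: [-1.5, -0.2, 0.2]
opening: 0.248
finger_force: 0.5
```

Call:
{"fn": "arm_command", "kwargs": {"translation": [[-0.01, 0, 0.001], [-0.02, 0, 0.003], [-0.03, 0, 0.004], [-0.04, 0, 0.006], [-0.04, 0, 0.006], [-0.04, 0, 0.006], [-0.04, 0, 0.006], [-0.04, 0, 0.006], [-0.04, 0, 0.006], [-0.04, 0, 0.006]], "dr": [[0, 0, 0], [0, 0, 0], [0, 0, 0], [0, 0, 0], [0, 0, 0], [0, 0, 0], [0, 0, 0], [0, 0, 0], [0, 0, 0], [0, 0, 0]]}}

```text
time: 15.5
eef_pos: [599.4, -3.2, 200.1]
ee_rot: [[-0.977, -0.164, 0.139], [-0.162, 0.987, 0.022], [-0.14, -0.001, -0.99]]
ft_force: [-4.2, 0.1, 1.9]
opening: 0.255
finger_force: 2.4
```

```bash
python3 - <<'E'
from workcell import cams,observe
import cv2,json,numpy as np
o=observe();print(o['eef_pos'],o['ft_force'],o['torque'])
s=cams.capture('side')['pixels'][130:205,280:380,::-1]
w=cams.capture('wrist')['pixels'][:,:,::-1]
cv2.imwrite('pics/m4.png',np.vstack([cv2.resize(w,(480,300)),cv2.resize(s,(480,300),interpolation=2)]))
E
```

```text
[599.36675324  -3.15713816 200.14693726] [-4.18334696  0.14496811  1.92714387] [-0.07766496  0.9999362   0.06458567]
```

View pics/m4.png

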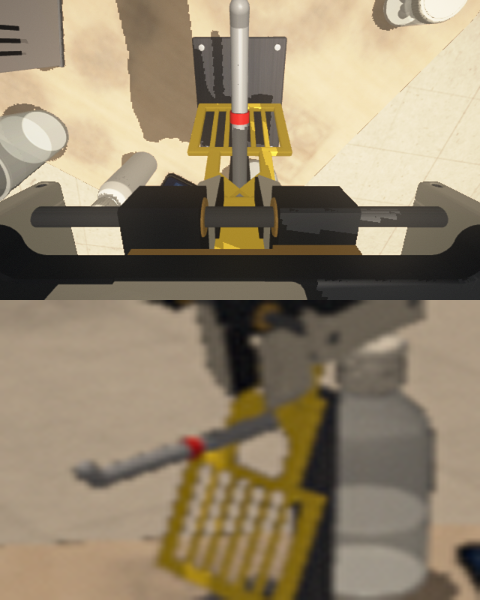

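The yellow grille is against the post: the force has risen to 4 N and it leans with its top back. I'll retreat slowly and check how it hangs.

Call:
{"fn": "arm_command", "kwargs": {"translation": [[0.01, 0, -0.001], [0.02, 0, -0.003], [0.03, 0, -0.004], [0.04, 0, -0.006], [0.05, 0, -0.007], [0.07, 0, -0.01], [0.1, 0, -0.014], [0.15, 0, -0.02], [0.22, 0, -0.03], [0.3, 0, -0.04]], "dr": [[0, 0, 0], [0, 0, 0], [0, 0, 0], [0, 0, 0], [0, 0, 0], [0, 0, 0], [0, 0, 0], [0, 0, 0], [0, 0, 0], [0, 0, 0]]}}

```text
time: 16.85
eef_pos: [569.1, -8.2, 200.0]
ee_rot: [[-0.977, -0.164, 0.139], [-0.162, 0.987, 0.022], [-0.141, -0.001, -0.99]]
ft_force: [0.2, 1.3, 0.6]
opening: 0.255
finger_force: 0.0
```

```bash
python3 - <<'E'
from workcell import cams,observe
import cv2,json,numpy as np
o=observe();print(o['eef_pos'],o['ft_force'],o['torque'])
s=cams.capture('side')['pixels'][130:205,280:380,::-1]
w=cams.capture('wrist')['pixels'][:,:,::-1]
cv2.imwrite('pics/m5.png',np.vstack([cv2.resize(w,(480,300)),cv2.resize(s,(480,300),interpolation=2)]))
E
```

```text
[569.12988449  -8.17313404 200.01710646] [0.22411878 1.27764608 0.56941743] [-0.02308806  0.23493034  0.03541196]
```

View pics/m5.png

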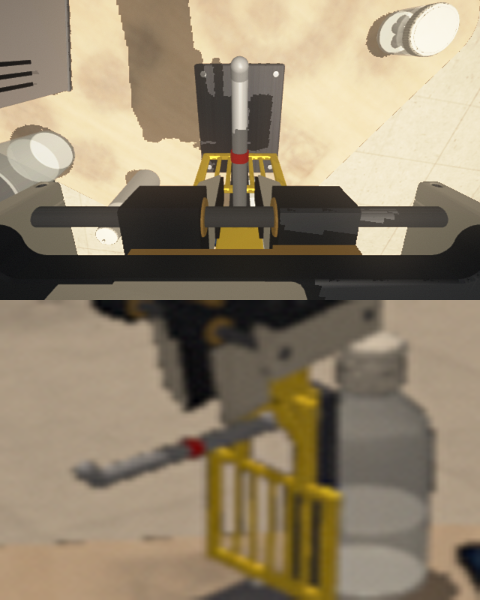

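The yellow grille now hangs upright right at the post. Next I'll lift away, level the tool and head for the blue grille.

Call:
{"fn": "arm_command", "kwargs": {"translation": [[0.06, 0, -0.1], [0.09, 0, -0.2], [0.12, 0, -0.3], [0.15, 0, -0.4], [0.18, 0, -0.5], [0.21, 0, -0.6], [0.24, -0.15, -0.7], [0.27, -0.3, -0.8], [0.27, -0.45, -0.95], [0.27, -0.6, -0.95]], "dr": [[0, 0, 0], [0, 0, 0], [0, 0.03, 0], [0, 0.06, 0], [0, 0.09, 0], [0, 0.12, 0], [0, 0.15, 0], [0, 0.18, 0], [0, 0.18, 0], [0, 0.18, 0]], "hand": 170}}

```text
time: 18.2
eef_pos: [541.0, -74.7, 292.3]
ee_rot: [[-0.987, -0.164, 0.004], [-0.164, 0.987, -0.001], [-0.004, -0.002, -1.0]]
ft_force: [0.2, -0.5, 0.3]
opening: 0.331
finger_force: 0.0
```

Call:
{"fn": "arm_command", "kwargs": {"translation": [[0.08, -0.13, 0], [0.16, -0.26, 0], [0.24, -0.39, 0], [0.32, -0.52, 0], [0.4, -0.65, 0], [0.48, -0.78, 0], [0.54, -0.9, 0], [0.6, -1, 0], [0.6, -1, 0], [0.6, -1, 0]], "dr": [[0, 0, 0.12], [0, 0, 0.24], [0, 0, 0.36], [0, 0, 0.48], [0, 0, 0.6], [0, 0, 0.72], [0, 0, 0.84], [0, 0, 1], [0, 0, 1], [0, 0, 1]]}}

```text
time: 19.45
eef_pos: [497.2, -181.8, 290.3]
ee_rot: [[-0.815, 0.58, 0.0], [0.58, 0.815, -0.0], [-0.0, -0.0, -1.0]]
ft_force: [0.0, 0.2, -0.2]
opening: 0.335
finger_force: 0.0
```

Call:
{"fn": "arm_command", "kwargs": {"translation": [[-0.02, -0.13, 0], [-0.05, -0.26, 0], [-0.08, -0.39, 0], [-0.11, -0.52, 0], [-0.14, -0.65, 0], [-0.17, -0.78, 0], [-0.2, -0.9, 0], [-0.2, -0.95, 0], [-0.2, -0.95, 0], [-0.2, -0.95, 0]], "dr": [[0, 0, 0.12], [0, 0, 0.24], [0, 0, 0.36], [0, 0, 0.48], [0, 0, 0.6], [0, 0, 0.72], [0, 0, 0.84], [0, 0, 1], [0, 0, 1], [0, 0, 1]]}}

```text
time: 20.7
eef_pos: [458.5, -270.4, 290.4]
ee_rot: [[-0.168, 0.986, 0.0], [0.986, 0.168, -0.0], [-0.0, 0.0, -1.0]]
ft_force: [0.1, 1.1, 0.2]
opening: 0.33
finger_force: 0.0
```

```bash
python3 - <<'E'
from workcell import cams,observe
import cv2,json,numpy as np
print(observe()['joint_positions'])
c=cams.capture('wrist');w=np.ascontiguousarray(c['pixels'][:,:,::-1]);cv2.imwrite('pics/w6.png',w)
json.dump([c['mtx'].tolist(),c['world_from_camera'].tolist()],open('w6.json','w'))
for n in ['top','side']: cv2.imwrite(f'pics/{n}6.png',cams.capture(n)['pixels'][:,:,::-1])
t=cv2.imread('pics/top6.png')
cv2.imwrite('pics/m6.png',np.vstack([w[120:320,160:480].repeat(2,0).repeat(2,1)[:, :640],cv2.resize(t[115:165,225:385],(640,200),interpolation=2)]))
E
```

```text
[ 0.30995324  0.21337308  0.20011656  1.81051715 -0.04639674  1.12188584
  0.69435561]
```

View pics/m6.png

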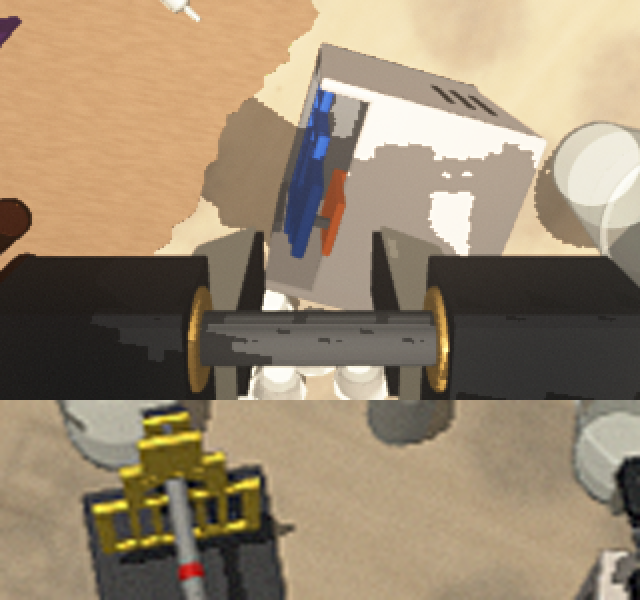

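The wrist crop shows the blue tongue's far end at wrist (310,248) and its orange catch from (332,205) to (322,247), with the roof behind. In the top crop the yellow grille is close to the post, well behind the band. I'll compute positions from masks.

```bash
python3 - <<'E'
from h import *
import json
K,T=json.load(open('w6.json'));print(np.array(T)[:3,3])
np.set_printoptions(precision=1,suppress=True)
im=cv2.imread('pics/w6.png');h=cv2.cvtColor(im,cv2.COLOR_BGR2HSV)
f=lambda uv,z:atz('',uv,z,K=K,T=T)[:2]
for nm,lo,hi in [('blue',(100,120,40),(125,255,255)),('or',(2,140,100),(18,255,255))]:
    m=cv2.inRange(h,lo,hi);z=np.zeros_like(m);z[150:255,295:345]=m[150:255,295:345]
    print(nm)
    for r in range(196,252,4):
        x=np.where(z[r])[0]
        if len(x):print(r,x.min(),x.max(),f((x.min(),r),186),f((x.max()+1,r),186))
    c=max(cv2.findContours(z,0,1)[0],key=cv2.contourArea)
    print([(p[0].tolist(),f(p[0],186).round(1).tolist()) for p in cv2.approxPolyDP(c,2,True)])
# roof corners
for uv in [(160+367/2,120+100/2),(160+545/2,120+140/2),(160+325/2,120+78/2)]:print('roof',f(uv,148.5))
# yellow: side/top
t=cv2.imread('pics/top6.png');hh=cv2.cvtColor(t,cv2.COLOR_BGR2HSV);m=cv2.inRange(hh,(20,100,60),(35,255,255))
for r in range(115,156,2):
    x=np.where(m[r,240:310])[0]+240
    if len(x):
        p=atz('top',(x.mean(),r),227);print(r,x.min(),x.max(),p,((p[:2]-[574.7,-7])@[.987,.161]).round(1))
E
```

```text
[ 445.75642171 -192.21465458  431.62459611]
blue
196 313 322 [ 453.  -263.4] [ 461.3 -262. ]
200 310 313 [ 451.1 -267.3] [ 454.4 -266.7]
204 311 312 [ 452.5 -270.6] [ 454.2 -270.3]
208 307 311 [ 449.7 -274.7] [ 453.9 -274. ]
212 308 319 [ 451.1 -278.2] [ 461.2 -276.4]
216 306 320 [ 450. -282.] [ 462.7 -279.9]
220 305 319 [ 449.7 -285.8] [ 462.5 -283.6]
224 305 317 [ 450.3 -289.5] [ 461.4 -287.6]
228 304 316 [ 450.  -293.3] [ 461.2 -291.4]
232 303 315 [ 449.7 -297.1] [ 460.9 -295.2]
236 303 314 [ 450.3 -300.9] [ 460.7 -299.1]
240 305 313 [ 452.6 -304.4] [ 460.5 -303. ]
244 307 311 [ 455.  -307.9] [ 459.3 -307.1]
248 309 310 [ 457.3 -311.4] [ 459.1 -311.1]
[([319, 212], [460.4, -276.6]), ([316, 212], [457.9, -277.0]), ([310, 227], [455.0, -291.5]), ([305, 218], [449.4, -284.0]), ([303, 236], [450.3, -300.9]), ([309, 248], [457.3, -311.4]), ([320, 217], [462.0, -280.9])]
or
208 326 332 [ 465.7 -272. ] [ 471.5 -271. ]
212 325 331 [ 465.5 -275.7] [ 471.4 -274.7]
216 323 331 [ 464.4 -279.6] [ 472.  -278.3]
220 322 331 [ 464.2 -283.3] [ 472.7 -281.9]
224 321 331 [ 464.  -287.1] [ 473.3 -285
[... 503 characters left out ...]
6.8 -248.9]
roof [ 457.  -237.1]
119 261 272 [621.5  -1.5 227. ] 47.1
121 261 272 [616.9  -1.9 227. ] 42.5
123 261 275 [612.3  -5.  227. ] 37.4
125 259 274 [607.8  -1.4 227. ] 33.5
127 260 275 [603.2  -3.6 227. ] 28.7
129 260 281 [598.6 -10.1 227. ] 23.1
131 257 280 [594.1  -5.7 227. ] 19.3
133 255 281 [589.6  -4.6 227. ] 15.1
135 256 289 [584.9 -16.2 227. ] 8.6
137 256 289 [580.4 -19.8 227. ] 3.5
139 256 289 [575.9 -12.6 227. ] 0.3
141 248 289 [571.5   0.3 227. ] -1.9
143 248 289 [567.   -5.3 227. ] -7.4
145 249 289 [562.4 -12.4 227. ] -13.0
147 249 288 [557.9 -12.2 227. ] -17.4
149 250 276 [553.6   8.8 227. ] -18.2
151 250 264 [549.3  19.3 227. ] -20.9
153 251 252 [544.9  31.1 227. ] -23.3
```

Call:
{"fn": "arm_command", "kwargs": {"translation": [[-0.05, -0.01, 0], [-0.1, -0.02, 0], [-0.15, -0.03, 0], [-0.2, -0.038, 0.1], [-0.255, -0.038, 0.2], [-0.255, -0.038, 0.3], [-0.255, -0.038, 0.4], [-0.255, -0.038, 0.5], [-0.255, -0.038, 0.6], [-0.255, -0.038, 0.6]], "dr": [[0, 0, 0.08], [0, 0, 0.16], [0, 0, 0.24], [0, 0, 0.338], [0, 0, 0.338], [0, 0, 0.338], [0, 0, 0.338], [0, 0, 0.338], [0, 0, 0.338], [0, 0, 0.338]], "hand": 133}}

```text
time: 22.1
eef_pos: [458.0, -296.5, 229.5]
ee_rot: [[0.101, 0.995, -0.002], [0.995, -0.101, 0.0], [-0.0, -0.002, -1.0]]
ft_force: [-0.6, -0.1, 0.8]
opening: 0.481
finger_force: 0.0
```

```bash
python3 - <<'E'
from workcell import cams,observe
import cv2,json,numpy as np
from h import *
c=cams.capture('wrist');w=np.ascontiguousarray(c['pixels'][:,:,::-1]);cv2.imwrite('pics/w7.png',w)
K,T=c['mtx'],c['world_from_camera']
s=cams.capture('side')['pixels'][:,:,::-1];cv2.imwrite('pics/s7.png',s)
h=cv2.cvtColor(w,cv2.COLOR_BGR2HSV)
for nm,lo,hi in [('blue',(100,120,40),(125,255,255)),('or',(2,140,100),(18,255,255))]:
    m=cv2.inRange(h,lo,hi);m[:,:250]=0;m[:,400:]=0
    m=cv2.morphologyEx(m,2,np.ones((2,2)))
    c=max(cv2.findContours(m,0,1)[0],key=cv2.contourArea)
    print(nm,[(p[0].tolist(),atz('',p[0],186,K=K,T=T)[:2].round(1).tolist()) for p in cv2.approxPolyDP(c,2,True)])
E
```

```text
blue [([316, 206], [458.4, -277.5]), ([316, 254], [454.9, -311.2]), ([321, 255], [458.2, -312.3]), ([323, 206], [462.9, -277.9])]
or [([269, 335], [413.8, -373.2]), ([269, 340], [413.1, -377.6]), ([371, 340], [488.1, -385.1]), ([377, 337], [492.7, -382.8]), ([379, 339], [494.1, -384.8]), ([378, 335], [493.5, -381.1]), ([359, 337], [479.5, -381.5]), ([357, 334], [478.2, -378.7])]
```

Call:
{"fn": "arm_command", "kwargs": {"translation": [[0.012, 0.019, 0.06], [0.012, 0.019, 0.13], [0.012, 0.019, 0.2], [0.012, 0.019, 0.27], [0.012, 0.019, 0.34], [0.012, 0.019, 0.41], [0.012, 0.019, 0.47], [0.012, 0.019, 0.52], [0.012, 0.019, 0.56], [0.012, 0.019, 0.56]], "dr": [[0, 0, 0], [0, 0, 0], [0, 0, 0], [0, 0, 0], [0, 0, 0], [0, 0, 0], [0, 0, 0], [0, 0, 0], [0, 0, 0], [0, 0, 0]]}}

```text
time: 23.45
eef_pos: [460.4, -295.9, 174.2]
ee_rot: [[0.101, 0.995, -0.0], [0.995, -0.101, -0.001], [-0.001, -0.0, -1.0]]
ft_force: [0.4, 0.4, -0.7]
opening: 0.476
finger_force: 0.0
```

Call:
{"fn": "arm_command", "kwargs": {"translation": [[0, 0, 0], [0, 0, 0], [0, 0, 0], [0, 0, 0], [0, 0, 0], [0, 0, 0], [0, 0, 0], [0, 0, 0], [0, 0, 0], [0, 0, 0]], "dr": [[0, 0, 0], [0, 0, 0], [0, 0, 0], [0, 0, 0], [0, 0, 0], [0, 0, 0], [0, 0, 0], [0, 0, 0], [0, 0, 0], [0, 0, 0]], "hand": 255, "force": 25}}

```text
time: 24.7
eef_pos: [460.6, -296.0, 174.6]
ee_rot: [[0.101, 0.995, 0.0], [0.995, -0.101, -0.001], [-0.001, 0.0, -1.0]]
ft_force: [-1.1, 0.8, 4.9]
opening: 0.093
finger_force: 25.0
```

Call:
{"fn": "arm_command", "kwargs": {"translation": [[0, 0, -0.03], [0, 0, -0.06], [0, 0, -0.1], [0, 0, -0.14], [0, 0, -0.18], [0, 0, -0.22], [0, 0, -0.26], [0, 0, -0.3], [0, 0, -0.34], [0, 0, -0.38]], "dr": [[0, 0, 0], [0, 0, 0], [0, 0, 0], [0, 0, 0], [0, 0, 0], [0, 0, 0], [0, 0, 0], [0, 0, 0], [0, 0, 0], [0, 0, 0]]}}

```text
time: 25.95
eef_pos: [460.5, -295.9, 212.7]
ee_rot: [[0.101, 0.995, 0.0], [0.995, -0.101, -0.001], [-0.001, 0.0, -1.0]]
ft_force: [0.2, 0.4, -2.4]
opening: 0.094
finger_force: 25.0
```

Call:
{"fn": "arm_command", "kwargs": {"translation": [[0, 0, -0.08], [0, 0, -0.18], [0, 0, -0.28], [0, 0, -0.38], [0, 0, -0.5], [0, 0, -0.6], [0, 0, -0.7], [0, 0, -0.8], [0, 0, -0.9], [0, 0, -1]], "dr": [[0, 0, 0], [0, 0, 0], [0, 0, 0], [0, 0, 0], [0, 0, 0], [0, 0, 0], [0, 0, 0], [0, 0, 0], [0, 0, 0], [0, 0, 0]]}}

```text
time: 27.2
eef_pos: [460.5, -295.9, 313.1]
ee_rot: [[0.101, 0.995, 0.0], [0.995, -0.101, -0.001], [-0.001, 0.0, -1.0]]
ft_force: [-0.6, 0.0, -0.8]
opening: 0.093
finger_force: 25.0
```

```bash
python3 - <<'E'
from workcell import cams,observe
import cv2,json,numpy as np
s=cams.capture('side')['pixels'][:,:,::-1];cv2.imwrite('pics/s8.png',s)
h=cv2.cvtColor(s,cv2.COLOR_BGR2HSV)
m=cv2.inRange(h,(105,150,50),(120,255,255));m[:,:330]=0;m[:,450:]=0;m[320:]=0;y,x=np.where(m);print(x.min(),x.max(),y.min(),y.max(),len(x))
cv2.imwrite('pics/c8.png',cv2.resize(s[110:330,290:450],(640,600)[:2] if 0 else (436,600),interpolation=2))
E
```

```text
345 410 158 257 1055
```

View pics/c8.png

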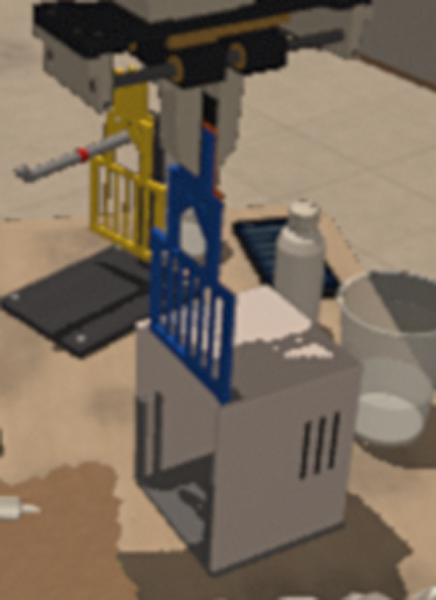

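The blue grille is held upright and clear of the box, with its catch pressed in and the yellow grille still at the post. I'll carry it to the front of the hook.

Call:
{"fn": "arm_command", "kwargs": {"translation": [[0, 0, -0.08], [0, 0, -0.16], [0.1, -0.02, -0.2], [0.22, -0.03, -0.2], [0.35, -0.05, -0.2], [0.48, -0.06, -0.2], [0.6, -0.08, -0.2], [0.72, -0.1, -0.2], [0.84, -0.12, -0.2], [0.95, -0.12, -0.2]], "dr": [[0, 0, 0], [0, 0, 0], [0, 0, 0], [0, 0, 0], [0, 0, 0], [0, 0, 0], [0, 0, 0], [0, 0, 0], [0, 0, 0], [0, 0, 0]]}}

```text
time: 28.5
eef_pos: [458.1, -199.3, 332.4]
ee_rot: [[0.101, 0.995, 0.0], [0.995, -0.101, -0.001], [-0.001, 0.0, -1.0]]
ft_force: [0.4, -0.6, -0.8]
opening: 0.096
finger_force: 25.0
```

Call:
{"fn": "arm_command", "kwargs": {"translation": [[0.1, -0.02, 0], [0.2, -0.03, 0], [0.3, -0.05, 0], [0.4, -0.06, 0], [0.5, -0.08, 0], [0.6, -0.1, 0], [0.7, -0.12, 0], [0.8, -0.12, 0], [0.87, -0.12, 0], [0.9, -0.12, 0]], "dr": [[0, 0, -0.04], [0, 0, -0.08], [0, 0, -0.12], [0, 0, -0.16], [0, 0, -0.2], [0, 0, -0.24], [0, 0, -0.28], [0, 0, -0.32], [0, 0, -0.335], [0, 0, -0.335]]}}

```text
time: 29.75
eef_pos: [455.5, -108.9, 332.3]
ee_rot: [[-0.162, 0.987, 0.0], [0.987, 0.162, -0.001], [-0.001, -0.0, -1.0]]
ft_force: [-0.1, 0.3, -2.6]
opening: 0.094
finger_force: 25.0
```

Call:
{"fn": "arm_command", "kwargs": {"translation": [[0.12, 0.02, 0], [0.24, 0.03, 0.1], [0.36, 0.05, 0.2], [0.48, 0.07, 0.3], [0.6, 0.09, 0.42], [0.72, 0.11, 0.54], [0.81, 0.11, 0.66], [0.81, 0.11, 0.8], [0.81, 0.11, 0.9], [0.81, 0.11, 0.97]], "dr": [[0, 0, 0], [0, 0, 0], [0, 0, 0], [0, 0, 0], [0, 0, 0], [0, 0, 0], [0, 0, 0], [0, 0, 0], [0, 0, 0], [0, 0, 0]]}}

```text
time: 31.0
eef_pos: [453.0, -28.3, 234.5]
ee_rot: [[-0.16, 0.987, -0.0], [0.987, 0.16, -0.001], [-0.001, -0.001, -1.0]]
ft_force: [-0.1, 0.3, -1.4]
opening: 0.096
finger_force: 25.0
```

```bash
python3 - <<'E'
from workcell import cams,observe
from h import *
np.set_printoptions(precision=1,suppress=True)
s=cams.capture('side')['pixels'][:,:,::-1];cv2.imwrite('pics/s9.png',s)
h=cv2.cvtColor(s,cv2.COLOR_BGR2HSV)
m=cv2.inRange(h,(105,130,50),(122,255,255));m[:,:220]=0;m[:,340:]=0;m[:100]=0;m[280:]=0
n,l,st,_=cv2.connectedComponentsWithStats(m);i=1+st[1:,4].argmax();m=(l==i).astype(np.uint8)
print(st[i]);c,hi=cv2.findContours(m,2,1)
for k,cc in enumerate(c):
    if cv2.contourArea(cc)>15:print(hi[0][k][3],cv2.contourArea(cc),cv2.approxPolyDP(cc,1.2,True)[:,0].tolist())
# predicted projections
K,T=C['side'];K=np.array(K);T=np.array(T);R=T[:3,:3];o=T[:3,3]
def pr(p):q=K@(R.T@(np.array(p)-o));return q[:2]/q[2]
e=observe()['eef_pos'];a=np.array([.987,.161,0]);b=np.array([-.161,.987,0])
O=e-2*a;O[2]=e[2]-168.4;print('TCP',e,'L',O[2])
for nm,y,z in [('peak',0,126),('sillL',18,84),('sillR',-18,84),('botL',50,0),('botR',-50,0),('shL',18,108),('shR',-18,108)]:print(nm,pr(O+b*y+[0,0,z]))
for nm,p in [('tip',(482.9,-22,173)),('band',(550,-11,165))]:print(nm,pr(p))
E
```

```text
[275 150  27  75 474]
-1 1024.5 [[287, 150], [288, 160], [286, 163], [283, 161], [279, 162], [280, 179], [278, 181], [275, 180], [276, 204], [279, 210], [301, 224], [299, 194], [293, 189], [293, 172], [289, 165], [289, 151]]
0 541.0 [[277, 183], [298, 195], [298, 218], [295, 216], [293, 217], [291, 214], [290, 215], [277, 206], [275, 186]]
0 162.0 [[284, 169], [288, 172], [292, 180], [291, 188], [284, 186], [280, 182], [280, 175]]
TCP [452.6 -28.2 233.9] L 65.47041978163114
peak [285.9 170. ]
sillL [282.1 183.7]
sillR [291.6 189. ]
botL [276.3 209.1]
botR [301.8 225.4]
shL [281.5 174.5]
shR [291.2 179.7]
tip [297.2 172.7]
band [319.  167.1]
```

Call:
{"fn": "arm_command", "kwargs": {"translation": [[0, 0, -0.02], [0, 0, -0.035], [0, 0.06, -0.035], [0, 0.12, -0.035], [0, 0.18, -0.035], [0, 0.24, -0.035], [0, 0.3, -0.035], [0, 0.36, -0.035], [0, 0.43, -0.035], [0, 0.5, -0.035]], "dr": [[0, 0, 0], [0, 0, 0], [0, 0, 0], [0, 0, 0], [0, 0, 0], [0, 0, 0], [0, 0, 0], [0, 0, 0], [0, 0, 0], [0, 0, 0]]}}

```text
time: 32.3
eef_pos: [503.0, -19.6, 238.7]
ee_rot: [[-0.161, 0.987, 0.0], [0.987, 0.161, -0.001], [-0.001, -0.0, -1.0]]
ft_force: [1.1, 0.5, -0.6]
opening: 0.09
finger_force: 25.0
```

```bash
python3 - <<'E'
from workcell import cams,observe
from h import *
np.set_printoptions(precision=1,suppress=True)
print(observe()['ft_force'],observe()['torque'])
s=cams.capture('side')['pixels'][:,:,::-1];cv2.imwrite('pics/s10.png',s)
t=cams.capture('top')['pixels'][:,:,::-1];cv2.imwrite('pics/t10.png',t)
h=cv2.cvtColor(s,cv2.COLOR_BGR2HSV)
m=cv2.inRange(h,(105,130,50),(122,255,255));m[:,:220]=0;m[:,340:]=0;m[:100]=0;m[280:]=0
ys,xs=np.where(m);print(xs.min(),xs.max(),ys.min(),ys.max())
# print label patch: B blue, Y yellow, R red, g gray-ish
sub=h[140:225:1,286:345]
for r in range(150,200):
    L=''
    for x in range(288,345):
        H,S,V=map(int,h[r,x]);L+='B' if m[r,x] else 'R' if (H<8 or H>172) and S>120 else 'Y' if 18<H<36 and S>110 else 'g' if S<60 and V<170 and V>70 else 'k' if V<=70 else '.'
    print(r,L)
E
```

```text
[ 1.1  0.5 -0.6] [-0.1  0.   0. ]
220 317 142 214
150 gggg.....gggggggkBBBg.........g...g......YYYYYYYYYYYYYYYY
151 ggg....gggggggggkBB.g.............g......YYYYYYYYYYYYYYYY
152 ...g..gggggB.ggggBB.g....................YYYYYYYYYYYYYYYY
153 g..g..g....BBB...BB.g....................YYYY.YYYYYYYYYYY
154 ..g...g.BBBBBBBBBBB.g..................g.YYYYYYYYYYYYYYYY
155 g.....g.BBBBBBBBBBB.g...............ggg..YYYYYYYYYYYYYYYY
156 ......ggBB..BBBBBBB.g................gg.YYYYYYYYYYYYYYYYY
157 ......ggBBgg.BBBBBBBg...............g.g.YYYYYYYYYYYYYYYYY
158 ..g...ggBB.g.BBBBBBBk.......g.......g.g.YYYYYYY..YYYYYYYY
159 ...g..ggBBBBBBBBBBBBBkgg................YYYYY.gg.YYYYYYYY
160 ......ggBBBBBBBBBBBBBBBgg...............YY..gggggYYYYYYYY
161 ..gg..ggBBBBBBBBBBBBBBBkg............g.gggggggggg.YYYYYYY
162 ......ggBBBBB..BBBBBBBB.g.........gggggggggggggggg.YYYYYY
163 .g....ggBBBB.gggBBBBBBBkg.........gggggggggggggggg..YYYYY
164 ggg...ggBBB.gg.g.BBBBBB.g......RR..gggggggg.........YYYYY
165 g.g...ggBB.gg..ggBBBBBB.g.....RRRR.gggkg.YYY.......g.YYYY
166 ggg...ggBB.g....ggBBBBB.g.gggg.RRRRgg..YYYYY.........Y
[... 1349 characters left out ...]
.YY..YY.YY..YYYYYY
189 ..ggB.ggg.gggggg.gggggg.gggBB.g....YYYY.YYYYYY.YY..YYYYYY
190 ..ggBBggg.gggggg.gggg.g.g.gBB.g....YYY..YYYYYY.YY..YYYYYY
191 ...gBBggg.g.gggggg.gggg.g.gBB.g....YYY..YYYYYY.YY..YYYYYY
192 ...gBBggg.g.gggggg.gggg.g.gBB.g....YYYYYYY.YYY.YY..YYYYYY
193 ...gBBggg.g.gggg.g.gggg.g.gBB.g....YYYYYYYYYYY.YY..YYYYYY
194 ...gBBggggg.gggg.g.gggg.g.gBB.g....YYYYYYYYYYY.YY..YYYYYY
195 ...gBBggg.gggggg.g.gggg.g.gBB.g......YYYYYYYYY.YY.YYYYYYY
196 ...gBBggg.gggggg.gggggg.g.gBB.g.......YYYYYYYYYYY.YYYYYYY
197 ...gBB.gg.g.gggg.gg.ggg.g.gBB.g.........YYYYYYYYYYYYYYYYY
198 ...g.B.gg.g.g.gg.gg.ggg.g.gBB.g...........YYYYYYYYYYYYYYY
199 ...g.BBBB.g.g.gg.gggggg.g.gBB.g.............YYYYYYYYYYYYY
```

The label patch shows the arm crossing in front of the grille's left post and entering the window, so it is threaded. I'll slide in to about x = -10 of the stand and then lower it.

Call:
{"fn": "arm_command", "kwargs": {"translation": [[0, 0.07, 0], [0, 0.14, 0], [0, 0.21, 0], [0, 0.28, 0], [0, 0.35, 0], [0, 0.42, 0], [0, 0.5, 0], [0, 0.58, 0], [0, 0.65, 0], [0, 0.65, 0]], "dr": [[0, 0, 0], [0, 0, 0], [0, 0, 0], [0, 0, 0], [0, 0, 0], [0, 0, 0], [0, 0, 0], [0, 0, 0], [0, 0, 0], [0, 0, 0]]}}

```text
time: 33.65
eef_pos: [567.1, -9.0, 238.7]
ee_rot: [[-0.162, 0.987, 0.0], [0.987, 0.162, -0.001], [-0.001, 0.0, -1.0]]
ft_force: [-0.1, -0.9, -1.3]
opening: 0.09
finger_force: 25.0
```

Call:
{"fn": "arm_command", "kwargs": {"translation": [[0, 0, 0.03], [0, 0, 0.06], [0, 0, 0.09], [0, 0, 0.12], [0, 0, 0.15], [0, 0, 0.17], [0, 0, 0.19], [0, 0, 0.205], [0, 0, 0.215], [0, 0, 0.215]], "dr": [[0, 0, 0], [0, 0, 0], [0, 0, 0], [0, 0, 0], [0, 0, 0], [0, 0, 0], [0, 0, 0], [0, 0, 0], [0, 0, 0], [0, 0, 0]]}}

```text
time: 34.9
eef_pos: [566.6, -9.2, 217.2]
ee_rot: [[-0.161, 0.987, -0.0], [0.987, 0.161, -0.001], [-0.001, -0.0, -1.0]]
ft_force: [-0.1, -0.1, -1.8]
opening: 0.091
finger_force: 25.0
```

```bash
cat > lab.py <<'E'
from workcell import cams,observe
from h import *
def lab(a,b,c,d):
    s=cams.capture('side')['pixels'][:,:,::-1]
    h=cv2.cvtColor(np.ascontiguousarray(s),cv2.COLOR_BGR2HSV)
    for r in range(a,b):
        L=''
        for x in range(c,d):
            H,S,V=map(int,h[r,x]);L+='B' if 105<=H<=122 and S>130 and V>50 else 'R' if (H<4 or H>172) and S>120 else 'O' if H<15 and S>150 else 'Y' if 18<H<36 and S>110 else 'g' if S<60 and 70<V<170 else 'k' if V<=70 else '.'
        print(r,L)
E
python3 - <<'E'
from lab import *
o=observe();print(o['ft_force'],o['torque'],o['eef_pos'])
lab(140,185,295,365)
E
```

```text
[-0.10443572 -0.11898818 -1.75279735] [-0.05132676  0.02812867  0.02500451] [566.59598054  -9.20366668 217.18139383]
140 ...........g....g...gggggggggg.Okkgggg.YYYYYYYYYY......gg...........gg
141 ............g.gg..g.gggggggggg..Ok.ggg.YYYYYYYYYY......gg...........gg
142 ggg.....gg.........gggggggggggkkk...gg.YYYYYYYYYY......ggggg.....ggggg
143 ...................ggggggggggggB.kgggg.YYYYYYYYYY......ggggggggggggggg
144 ....................gggggggggggBB.gggg.YYYYYYYYYY.....gggggggggggggggg
145 ....................ggggggggggkBBBgggg.YYYYYYYYYY.....gggggggggggggggg
146 .....................gggggggggkBBBggg.YYYYYYYYYYY......ggggggggggggggg
147 ...................gggggggggggkBBBgg..YYYYYYYYYYY......ggggggggggggggg
148 ...................gggggggggggkBBBgg.YYYYYYYYYYYY......ggggggggggggggg
149 ....................ggggggggggkBBBg.YYYYYYYYYYYYY.....gggggggggggggggg
150 ..g...................ggggggggkBBBg.YYYYYYYYYYYYYY.g..gggggggggggggggg
151 .......................ggggg.gkBBBgYYYYYYYYYYYYYYYYgg.ggggggggggggggg.
152 ....................gg.ggkgggggBBBgYYYYYYYYYYYYYYYYYkggggggggggggggggg
153 ....
[... 1691 characters left out ...]
YYYYYYkkkkggggggggggggggg
176 ..gggggggg.....ggB.gg.BBBBgg.YY..gBBBk...YY.YYYYYYYYYkkggggggggggggggg
177 ...g.g.........ggB.ggg.g.BBB.k...kBBBg...Y..YYYYYYYYYY.ggggggggggggggg
178 ...............ggB.gggggg.BBBB.ggkBBBg...Y..YYYYYYYYYYYYgggggggggggggg
179 ...............ggB.gggg.ggk.BBBBBBBBBg...Y..YYYYYYYYYYYY.ggggggggggggg
180 ...............ggB.ggggggggggBBBBBBBBk...Y..YYYYYYYYYYYY.ggggggggggggg
181 ...............ggB.ggggggggggBkkBBBBB.g..Y..YYYYYYYYYYYYgggggggggggggg
182 ...............g.B.ggggggggggkkkBBBBBBgg.Y..YYYYYYYYYYYYgggggggggggggg
183 ..........g....ggB.ggggggggggk..kkggBBBB.kg.YYYYYYYYYYYYgggggggggggggg
184 ...gg......g...ggB.ggggggggggk..kg.g.BBBBBggYYYYYYYYYYYYgggggggggggggg
```

Call:
{"fn": "arm_command", "kwargs": {"translation": [[0, 0.01, 0], [0, 0.02, 0], [0, 0.03, 0.003], [0, 0.03, 0.006], [0, 0.03, 0.01], [0, 0.03, 0.01], [0, 0.03, 0.01], [0, 0.03, 0.01], [0, 0.03, 0.01], [0, 0.03, 0.01]], "dr": [[0, 0, 0], [0, 0, 0], [0, 0, 0], [0, 0, 0], [0, 0, 0], [0, 0, 0], [0, 0, 0], [0, 0, 0], [0, 0, 0], [0, 0, 0]]}}

```text
time: 36.2
eef_pos: [569.8, -8.5, 216.5]
ee_rot: [[-0.161, 0.987, 0.001], [0.987, 0.161, -0.001], [-0.001, 0.001, -1.0]]
ft_force: [-1.1, 0.3, 3.4]
opening: 0.094
finger_force: 25.0
```

Call:
{"fn": "arm_command", "kwargs": {"translation": [[0, 0, 0], [0, 0, 0], [0, 0, 0], [0, 0, 0], [0, 0, 0], [0, 0, 0], [0, 0, 0], [0, 0, 0], [0, 0, 0], [0, 0, 0]], "dr": [[0, 0, 0], [0, 0, 0], [0, 0, 0], [0, 0, 0], [0, 0, 0], [0, 0, 0], [0, 0, 0], [0, 0, 0], [0, 0, 0], [0, 0, 0]], "hand": 178, "force": 5}}

```text
time: 37.45
eef_pos: [569.6, -8.7, 216.3]
ee_rot: [[-0.161, 0.987, 0.0], [0.987, 0.161, -0.001], [-0.001, -0.0, -1.0]]
ft_force: [0.4, 0.2, -0.3]
opening: 0.302
finger_force: 0.0
```

Call:
{"fn": "arm_command", "kwargs": {"translation": [[0, 0.01, 0], [0, 0.015, 0], [0, 0.015, -0.02], [0, 0.015, -0.04], [0, 0.015, -0.06], [0, 0.015, -0.08], [0, 0.015, -0.1], [0, 0.015, -0.13], [0, 0.015, -0.16], [0, 0.015, -0.2]], "dr": [[0, 0, 0], [0, 0, 0], [0, 0, 0], [0, 0, 0], [0, 0, 0], [0, 0, 0], [0, 0, 0], [0, 0, 0], [0, 0, 0], [0, 0, 0]]}}

```text
time: 38.7
eef_pos: [571.0, -8.5, 236.5]
ee_rot: [[-0.161, 0.987, 0.0], [0.987, 0.161, -0.001], [-0.001, -0.0, -1.0]]
ft_force: [-0.1, 0.5, 0.0]
opening: 0.302
finger_force: 0.0
```

```bash
python3 - <<'E'
from lab import *
o=observe();print(o['ft_force'],o['torque'],o['finger_force'])
lab(125,186,300,365)
E
```

```text
[-0.13432988  0.48282927  0.03602248] [-0.08182616  0.03210074  0.0445596 ] 0.0
125 ggggggggg.g.gggggggggggg...kkkkkkgggggg..gg.gg......gg...g..gg...
126 gggggggggggggggggggggggg...kkkkkkgggggg..gg.....g...g....gg....g.
127 ggggggggg...gggggggggggg...kkkkkkggggg..........g..g...g.g.g.....
128 gggggggggggggggggggggggg...kkkkkkgggggg.g..g................g.ggg
129 ...gggggggg.ggggggggggggg..kkkkkkggggg.g....gg...............g...
130 ...gggg.ggg.ggggggggggg....kkkkkkggggg.........g..g.ggg........g.
131 .gg.........ggggggggggggg..kkkkkkggggg.....g......g..............
132 .......gg....gggggggggggg.gkkkkkkgggggg...gg.....................
133 g.gggggg.g.g.gggggggggggg..kkkkkkgggg...gggg.g.g.g...............
134 ...gggg.gg...gggggggggggg..kkkkkkggg..Y..g........g..............
135 ..g.g.gg...gggggggggggggg..kkkkkkgggg.YY........gg.gg............
136 .g.....g..g..ggggggggggg...kkkkkkgggg.YYYYYY...............gg....
137 ...gg..g.g.g.ggggggggggg...kkkkkkgggg.YYYYYYY.........ggggggg....
138 .g..........ggggggggggg..gggkkkkkggg.YYYYYYY.......gg.........gg.
139 ............ggggggggggg.....kkkkkgg.
[... 2549 characters left out ...]

176 ggggg....ggBBgggBBBB.g.YYY.ggBB.....YY.YYYYYYYYYkkggggggggggggggg
177 gg.......ggB.g.g...BBB.kYY.ggBB.....Y..YYYYYYYYYY.ggggggggggggggg
178 .........ggB.gggggg.BBBBkkgggBB.....Y..YYYYYYYYYYYYgggggggggggggg
179 .........ggB.ggggggg.g.BBBgg.BB.....Y..YYYYYYYYYYYY.ggggggggggggg
180 .........ggB.g.gggggggg.BBBBBBB.....Y..YYYYYYYYYYYY.ggggggggggggg
181 .........ggB.g.gggggg.ggkkBBBBB.....Y..YYYYYYYYYYYYgggggggggggggg
182 .........ggBBgggggggggggk.kBBBBB.gg.Y..YYYYYYYYYYYYgggggggggggggg
183 .g...g...ggB.ggggggggggg.YkB..BBBBgg...YYYYYYYYYYYYgggggggggggggg
184 g....g...ggB.g.ggggggggg.Yk....BBBBBgg.YYYYYYYYYYYYgggggggggggggg
185 ....g....ggB.g.ggggggggg.YkkYY.Bk.BB.g.YYYYYYYYYYYYgggggggggggggg
```

The blue grille stayed on the arm and hangs free. I'll lift clear and do a final check.

Call:
{"fn": "arm_command", "kwargs": {"translation": [[0, 0, -0.1], [0, 0, -0.2], [0, 0, -0.3], [0, 0, -0.4], [0, 0, -0.5], [0, 0, -0.6], [0, 0, -0.7], [-0.1, 0, -0.8], [-0.2, 0, -0.8], [-0.3, 0, -0.8]], "dr": [[0, 0, 0], [0, 0, 0], [0, 0, 0], [0, 0, 0], [0, 0, 0], [0, 0, 0], [0, 0, 0], [0, 0, 0], [0, 0, 0], [0, 0, 0]]}}

```text
time: 40.0
eef_pos: [575.8, -39.3, 316.0]
ee_rot: [[-0.16, 0.987, -0.0], [0.987, 0.16, -0.001], [-0.001, -0.001, -1.0]]
ft_force: [0.7, -0.9, -0.2]
opening: 0.302
finger_force: 0.0
```

Call:
{"fn": "arm_command", "kwargs": {"translation": [[-0.12, 0, 0], [-0.24, 0, 0], [-0.36, 0, 0], [-0.48, 0, 0], [-0.6, 0, 0], [-0.72, 0, 0], [-0.84, 0, 0], [-1, 0, 0], [-1, 0, 0], [-1, 0, 0]], "dr": [[0, 0, 0], [0, 0, 0], [0, 0, 0], [0, 0, 0], [0, 0, 0], [0, 0, 0], [0, 0, 0], [0, 0, 0], [0, 0, 0], [0, 0, 0]]}}

```text
time: 41.25
eef_pos: [592.1, -136.3, 316.3]
ee_rot: [[-0.161, 0.987, -0.0], [0.987, 0.161, -0.0], [-0.0, -0.0, -1.0]]
ft_force: [-0.9, -1.4, -0.7]
opening: 0.305
finger_force: 0.0
```

Call:
{"fn": "arm_command", "kwargs": {"translation": [[-0.12, 0, 0], [-0.24, 0, 0], [-0.36, 0, 0], [-0.48, 0, 0], [-0.6, 0, 0], [-0.72, 0, 0], [-0.84, 0, 0], [-1, 0, 0], [-1, 0, 0], [-1, 0, 0]], "dr": [[0, 0, 0], [0, 0, 0], [0, 0, 0], [0, 0, 0], [0, 0, 0], [0, 0, 0], [0, 0, 0], [0, 0, 0], [0, 0, 0], [0, 0, 0]]}}

```text
time: 42.5
eef_pos: [608.2, -235.1, 316.3]
ee_rot: [[-0.161, 0.987, -0.0], [0.987, 0.161, -0.0], [-0.0, -0.0, -1.0]]
ft_force: [0.5, -0.1, 1.1]
opening: 0.298
finger_force: 0.0
```

```bash
python3 - <<'E'
from workcell import cams,observe
from h import *
np.set_printoptions(precision=1,suppress=True)
t=np.ascontiguousarray(cams.capture('top')['pixels'][:,:,::-1]);cv2.imwrite('pics/t12.png',t)
h=cv2.cvtColor(t,cv2.COLOR_BGR2HSV)
for r in range(114,166):
    L=''
    for x in range(240,305):
        H,S,V=map(int,h[r,x]);L+='B' if 102<=H<=124 and S>120 and V>40 else 'R' if (H<4 or H>172) and S>120 else 'O' if H<15 and S>140 else 'Y' if 18<H<36 and S>110 else 'g' if S<60 and 70<V<170 else 'k' if V<=70 else '.'
    p=atz('top',(270,r),227);print(r,L,((p[:2]-[574.7,-7])@[.987,.161]).round(1))
E
```

```text
114 ggg.........................gg................................... 57.1
115 gg..........................gg................................... 54.8
116 gg......................ggggkkg.................................. 52.6
117 gg.................gggggkkkkkkkgg................................ 50.3
118 ggg................ggkkkkkkYYYYYYg............................... 48.0
119 .ggg................gYYYYYYYYYYYYgg.............................. 45.8
120 .ggggg...............YYYYYYYYYYYYg............................... 43.5
121 .gggggg.............gYYYY.ggYYYYYg............................... 41.3
122 .gggggg.............gYYYYYggYYYYYYY.............................. 39.0
123 ..gggg................YYYY..YYYYYYYY............................. 36.8
124 ..gggggg...........ggYYYYYYYYYYYYYYY............................. 34.5
125 ...ggggggggg....gggYYYYYYYYYYYYYYYY.............................. 32.3
126 ...ggggggggggggggggYYYYYYYYYYYYYYYY.............................. 30.0
127 ....ggggggggggggggg.YYYYYYYYYYYYYYYY............................. 27.8
128 .....gggggggggggggggYYYYYYYYYYYYYYYYYYYYY.....
[... 2116 characters left out ...]
.......... -36.7
157 ...g....gkkkkkggg.kkBBBBBBBBB.RRRRRRBBBBBBBBBkkkkBBBBkk.......... -38.9
158 .........kkgkkk.BBBBBBBBBBBBB.RRRRRRkBBkkkkBBkkkkBBBBkk.......... -41.1
159 .........kkBBBBBBBBBBBBBBBBBk.RR.gg.kBBkkkkBBkkkkBBBBkk.......... -43.3
160 .........kgBBBBBBBBBBBkkkkBBk..gggggkBBkkkBBBkkkkBBBBkkg......... -45.4
161 .........gk.BBBBkkkkBBkggkBBkkggggggkBBkgkBBBkkkBBBBBkkk......... -47.6
162 .....g...gkkBBBBkggkkBkgkkBBkkggggggkBBkkkBBBBBBBBBBBkkkk........ -49.8
163 ..........kkBBBBkgggkBkkgkBBkkkggggg.BBBBBBBBBBBBBBBBkkkk........ -52.0
164 ..........kkBBBBkkkgkBkkgkkBkkBggggggBBBBBBBBBBBBBkkkkkkk........ -54.2
165 ..........kkBBBBkgg.kBBBkB.BBBBggggggBBBBBBkkkkkkkkkkkkkkk....... -56.4
```

```bash
python3 -c "
from workcell import workorder
print(workorder.finish_job())"
```

```text
the job is handed in; nothing more can be done
None
```

I handed the job in at about 42.5 s: the yellow grille was pushed back to the post first, then the blue grille was hung behind the red band, with its front face roughly 10 mm past it by the last top image; both hang freely and the robot is clear.

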